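# Clamp a deep-well plate on the shaker with the wedge-locked bar

## Robot

A 6-joint arm with a two-finger parallel gripper is mounted at the origin on the work surface. World frame = base frame: x ahead of the robot, y to its left, z up, the work surface at z = 0. Lengths are in m, angles in rad, forces in N, time in s.
With the tool pointing down it reaches from about 0.225 to 0.875 m from the base axis. Payload 3.4 kg.
Tool frame: the origin (TCP) lies midway between the tips of the shut fingers; the grasp point (between the pads) lies 19 mm behind it; x points along the fingers, y is the direction in which the jaws open and shut, and the axes are right-handed (so a half turn about x gives the same grasp; the last joint's range is limited). The gripper opens to 85 mm and grips with 20 to 120 N. Pads are 22 mm wide; open, the fingers measure 114 mm over their backs; the gripper's body (76 mm by 85 mm) begins 54 mm behind the grasp point. The pads swing forward as they close: fully open they stand 13 mm farther back than shut.
Start: joints at [-1.385, 0.276, 1.505, -0, 1.361, -0.121], TCP at [0.174, -0.548, 0.231] pointing down, gripper open.
Joint ranges: [-2.89, 2.89], [-0.75, 2.08], [0.22, 2.7], [-1.18, 4.32], [0.11, 2.71], [-2.7, 2.7]. Speed limits (rad/s): [2.57, 2.57, 3.14, 3.14, 3.14, 3.14].

## Interface

Orientations are given as a unit quaternion [w, x, y, z].
In Python, from rig import manip, get_image, get_calibration, ticket gives the robot as it stands. The module is installed in compiled form; this text tells all that it offers.
- The arm moves only by the tool arm_command, never from a script. Its argument "series" is text: rows parted by semicolons, each of 7 numbers parted by spaces: the shift along the tool's x, y, z in units of 0.1 m (1.0 is 0.1 m), then the turn, a rotation vector about the tool's x, y, z in units of pi rad (1.0 is pi rad), then the opening, from -1 (shut) to 1 (fully open), so that 0 is half open. In form: tx ty tz rx ry rz claw; .... A call has 1 to 12 rows; each row shifts and turns the commanded pose from where the row before left it, along the tool's axes as they then stand; what a row does not reach is not made up. A row lasts 1/12 s, in which the tool goes at most 41.7 mm and 7.16 degrees, less where a joint would pass 70% of its speed; a pose out of reach is approached as far as the arm can. A call with a number of a shift or a turn outside -1 to 1 is refused whole. A call with a gripper value outside its range is refused whole. The fingers move at their own pace and stop on an object; "squeeze" is the grip in N (left out, the last holds). Time passes only in rows, so rows that do not move let the fingers close. It gives the time, the measured TCP pose, the force and the opening at its end, in the units of the state.
- manip.get_state(): the state, without advancing time (a new reading comes with each control period).
- get_image(name): name is "scene" or "top" or "wrist"; returns the picture (400x640x3 uint8, red, green, blue); there is no depth.
- get_calibration(name): a dict with "fx", "fy", "cx", "cy" (pixels), "cam_to_world" (4x4, takes a point from camera to world coordinates); the wrist camera has in their place "tool_from_camera" (4x4, takes a point from camera to tool coordinates, whose origin is the TCP and whose axes are the tool frame's). Camera axes: x right, y down, z forward; pixel columns grow to the right and rows downward; lengths in m; the calibration is good to about 2 mm. The wrist camera is an equidistant fisheye: a pixel r from the principal point sees the ray r / f radians off the axis. A picture is of the moment at which its call begins: read the wrist's pose just before it. get_calibration takes no time and is no camera call.
- ticket.sign_off(): hands the job in, once; it reports no verdict.
The state is a dict: "clock": time; "qpos": joint angles; "qd": joint speeds; "effort": joint torques, N m; "position": TCP position; "ee_rot": TCP orientation; "contact_force": force on the tool from outside, world axes, zero at the start; "moment": the same for the moment, N m; "width": finger opening in m.
Only numpy, scipy, OpenCV 4.12 (cv2) and the standard library are available. Lean on these libraries where they do the work, as an engineer would, in place of code of your own. Each camera call takes 0.05 s, during which the arm holds its last target. There are 200 camera calls.

## Task

The white deep-well plate on the orbital shaker's deck is loose. Draw the thumb wedge back until it lets go of the clamp bar, slide the bar up so that the plate is squared flat against the fence with no play but is not crushed, then push the wedge home again, firmly but without forcing it, until it jams the bar fast. Leave the other things on the bench and the jar on the deck where they stand.

Things in the scene. Friction and masses are not known exactly. Their poses are not given: they have to be found in the camera images.
- shaker: Benchtop orbital shaker, fixed, switched off: white housing, aluminium deck 320 (x) by 270 (y) mm, its top 95 mm above the bench. Origin: on the bench under the deck's centre; +x points to the fence, away from the control panel, +y to its left, z up. A rubber mat 2 mm thick covers the deck from x = -20 to +130, y = -100 to +100 mm.
- fence_face (a point): Middle of the upper edge of the fence's inner face. The fence is an aluminium strip 200 mm long (along the shaker's y), 14 mm thick, 30 mm high, fixed across the deck's far end; this face is at x = +130 mm in the shaker's frame.
- plate: The plate to clamp: white plastic deep-well block with 4 by 6 square wells, 85.5 (x) by 127.5 (y) by 41 mm high, 0.2 to 0.4 kg, loose on the mat, up to 20 mm short of the fence and up to 5 degrees askew. Origin: middle of its underside; x along its short side, towards the fence. Flat against the fence, its origin is at x = 87.2 mm in the shaker's frame.
- clamp_bar: Aluminium clamp bar, slides along the shaker's +x (100 mm travel, starts within 20 mm of fully open; about 3 N when unlocked). Its crossbar, 180 mm long (y), 16 mm thick, 4 to 32 mm above the deck, meets the plate; a flat tongue 40 mm wide, 8 thick, 150 long runs back through the keeper. Origin: at deck level under the middle of the crossbar's front face; axes as the shaker's.
- bar_handle (a point): Middle of the bar's bail handle: level steel rod 10 mm thick, 90 mm long (along y), its axis 72 mm above the deck and 9 mm behind the crossbar's front face, on a post at each end, open below down to the crossbar (32 mm above the deck). The plate's top is 43 mm above the deck. Push it from behind or pinch it from above.
- keeper: Dark steel block fixed on the deck, 95 mm from the deck's centre on the side away from the fence, 42 (x) by 74 (y) mm, 25 mm high at its -y side, 34 mm at +y. The tongue runs through it along x, the wedge along y over the tongue, under a sloping roof. Origin: middle of its underside, at deck level; axes as the shaker's.
- wedge: Steel thumb wedge through the keeper, across the tongue: 150 mm long (y), 26 wide, 6 thick at the thin end (-y), 24 at the thick end (+y). Slides 50 mm along a 7 degree ramp: in and down towards -y, out and up towards +y. Origin: middle of its flat underside; y = 49 mm in the keeper's frame when fully out. Starts in and biting: 4 to 17 N draws it loose, 3 N then slides it; clear after 8 mm.
- wedge_tab (a point): Middle of the top edge of the wedge's upright thumb tab, a block 14 mm thick (along y) and 30 mm wide (along x), its top 65 to 70 mm above the deck and 33 mm proud of the wedge; 60 mm from the wedge's origin towards +y. Between tab and keeper 36 mm are free at the start, 30 mm when jammed at the end. Push or draw the tab on its flat faces.
- wedge_tip (a point): Thin end of the wedge, beyond the keeper. The tongue is worn: where the wedge bites differs by several mm with the bar's place and from case to case, and cannot be seen. From first touch the resistance climbs 3 to 4 N per mm. The wedge is jammed fast at a push of 13 N or more on the tab (16 to 20 N is right), overdriven above 35 N, and stays jammed when let go.
- sample_jar: Bystander: small amber jar with blue cap, 38 mm across, 55 mm high, on the deck's near right corner. Origin: middle of its underside.
- spare_plate: Bystander: an identical deep-well plate on the bench to the right of the shaker. Origin: middle of its underside.
- amber_bottle: Bystander: amber bottle with blue cap, 72 mm across, 145 mm high, on the bench to the left of the shaker. Origin: middle of its underside.
- tip_box: Bystander: grey pipette-tip box with clear lid, 85 by 122 by 68 mm, on the bench to the right of the shaker. Origin: middle of its underside.
- beaker: Bystander: glass beaker, 70 mm across, 95 mm high, on the bench to the left of the shaker. Origin: middle of its underside.
- screw_cap: Bystander: loose blue screw cap, 44 mm across, 24 mm high, on the bench to the left of the shaker. Origin: middle of its underside.

How it is judged:
By the outcome, as a careful person would: the job done as asked, in the order asked, and still so for the second after the job is handed in, with the robot touching nothing.
It also fails if it takes over 64 s, if anything falls off the work surface, if the arm or the gripper's body presses on something with over 40 N, if the wrist force passes 120 N, or if a joint passes its speed limit or range.

## Working session

There is one attempt and no reset: what is moved stays moved. The work goes in short steps, Python scripts to look and compute and a tool call to move; the robot and the scene stay as the last step left them, time stands still between calls to the robot, and variables do not carry over. Pictures are saved under pics/ and viewed, about 8 in all and at most 12, crops included, and the job is handed in when it is done.

Besides the shell and the picture viewer there is one more tool, called after "Request:" as a command line: name --argument value ..., lists and objects as JSON in quotes. arm_command: Moves the arm, as the interface text tells. Shifts and turns lie within -1 to 1; 1 stands for 0.1 m of shift or pi rad of turn. Its arguments: {"type":"object","properties":{"series":{"type":"string"},"squeeze":{"type":"number"}},"required":["series"]}

```bash
mkdir -p pics
python3 - <<'E'
from rig import manip,get_image,get_calibration
import cv2,numpy as np
for n in("scene","top"):
    im=get_image(n); cv2.imwrite(f"pics/{n}0.png",im[:,:,::-1]); c=get_calibration(n); print(n,c["fx"],c["fy"],c["cx"],c["cy"],np.round(c["cam_to_world"],4).tolist())
c=get_calibration("wrist");print({k:np.round(v,4).tolist() for k,v in c.items()})
print(manip.get_state())
E
```

```text
scene 411.1499587796162 411.1499587796162 317.26080019263026 205.84218075388324 [[-0.6921, 0.5068, -0.514, 1.103], [0.7218, 0.4897, -0.4891, 0.5158], [0.0038, -0.7095, -0.7047, 0.8273], [0.0, 0.0, 0.0, 1.0]]
top 458.6204945665435 458.6204945665435 314.86975424693713 191.24838659138084 [[-0.0212, -0.9949, 0.0986, 0.5128], [-0.9998, 0.0205, -0.0083, 0.0336], [0.0063, -0.0988, -0.9951, 0.9978], [0.0, 0.0, 0.0, 1.0]]
{'fx': 309.7069, 'fy': 309.7069, 'cx': 316.691, 'cy': 206.4064, 'tool_from_camera': [[0.0001, -0.2637, 0.9646, -0.1421], [1.0, -0.0002, -0.0002, 0.0008], [0.0002, 0.9646, 0.2637, -0.0669], [0.0, 0.0, 0.0, 1.0]]}
{'clock': 0.1, 'qpos': array([-1.38501095e+00,  2.76558627e-01,  1.50599065e+00,  1.80636184e-05,
        1.36070800e+00, -1.21009488e-01]), 'qd': array([-0.0010438 , -0.00215112, -0.00417987, -0.00016636, -0.00060037,
        0.0005339 ]), 'effort': array([ 1.57382718e-03, -4.17700124e+01, -2.46404511e+01, -1.43000057e-04,
        5.73706959e-03, -1.13334903e-05]), 'position': array([ 0.17356263, -0.54769533,  0.23051722]), 'ee_rot': array([-0.10745369, -0.69879084, -0.10863054,  0.69881648]), 'contact_force': array([-0.50413208, -0.86269713,  0.77207454]), 'moment': array([-0.02805742,  0.01171274, -0.00630225]), 'width': 0.08564335963117463}
```

View pics/scene0.png

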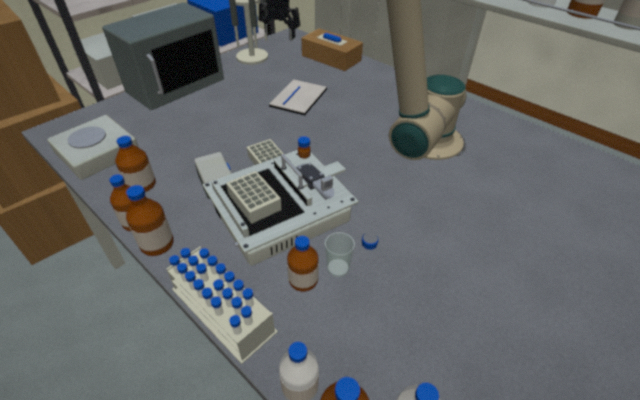

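View pics/top0.png

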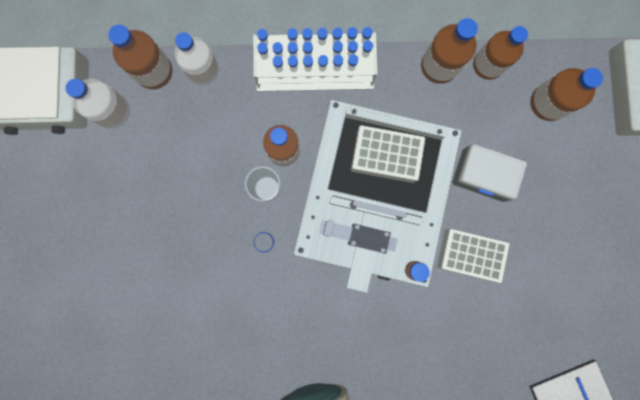

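The top view shows the deck with corners at about (335,101), (461,129), (430,286) and (295,255). The fence is at the upper end, the keeper at (371,237), and the wedge tab at about (328,228). I'll enlarge the crop to get exact pixels.

```bash
cat > h.py <<'E'
import numpy as np,cv2
from rig import manip,get_image,get_calibration
from scipy.spatial.transform import Rotation as R
def ray(n,uv,st=None):
    c=get_calibration(n)
    x=(uv[0]-c["cx"])/c["fx"];y=(uv[1]-c["cy"])/c["fy"]
    if n=="wrist":
        r=np.hypot(x,y);s=np.sinc(r/np.pi);d=np.array([x*s,y*s,np.cos(r)])
        T=np.eye(4);w,a,b,e=st["ee_rot"];T[:3,:3]=R.from_quat([a,b,e,w]).as_matrix();T[:3,3]=st["position"]
        M=T@np.array(c["tool_from_camera"])
    else: d=np.array([x,y,1]);M=np.array(c["cam_to_world"])
    return M[:3,3],M[:3,:3]@d
def cast(n,uv,z,st=None):
    o,d=ray(n,uv,st);return o+d*(z-o[2])/d[2]
E
python3 - <<'E'
import cv2
im=cv2.imread("pics/top0.png")[90:300,280:480]
cv2.imwrite("pics/topc.png",cv2.resize(im,None,fx=2.85,fy=2.85,interpolation=cv2.INTER_CUBIC))
from h import *
P=[cast("top",p,.095) for p in[(335,101),(461,129),(430,286),(295,255)]]
for p in P: print(p.round(4))
print(np.mean(P,0))
for p in[(367,119),(425,130)]: print(cast("top",p,.138))
E
```

```text
[ 0.7845 -0.0185  0.095 ]
[ 0.7219 -0.2702  0.095 ]
[ 0.4129 -0.1935  0.095 ]
[0.4782 0.0674 0.095 ]
[ 0.59934932 -0.10370627  0.095     ]
[ 0.73500362 -0.07640508  0.138     ]
[ 0.71136489 -0.18667493  0.138     ]
```

View pics/topc.png

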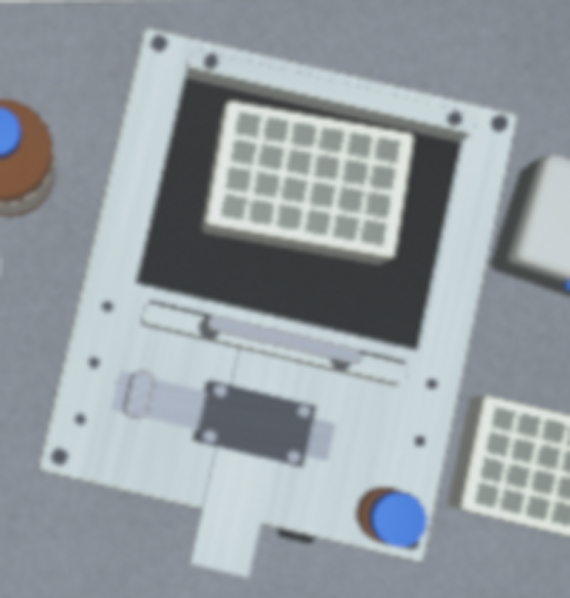

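```bash
cat >> h.py <<'E'
def px(u,v): return (u/2.85+280-.3,v/2.85+90-.3)
def Rt(st):
    w,a,b,e=st["ee_rot"];return R.from_quat([a,b,e,w]).as_matrix()
E
python3 - <<'E'
from h import *
C=[cast("top",px(*p),.095)[:2] for p in[(148,28),(516,116),(422,560),(40,468)]]
M=np.array([(160,135),(160,-135),(-160,-135),(-160,135)])/1000.
C=np.array(C);print(C.round(4))
# rigid fit
A=(M-M.mean(0)).T@(C-C.mean(0));th=np.arctan2(A[0,1]-A[1,0],A[0,0]+A[1,1]);o=C.mean(0)
print("shaker",o,np.degrees(th))
Q=np.array([[np.cos(th),-np.sin(th)],[np.sin(th),np.cos(th)]])
print("res",(C-(M@Q.T+o)).round(4).tolist())
def s(u,v,z): return ((cast("top",px(u,v),z)[:2]-o)@Q*1000).round(1)
print("keeper c",s(254,423,.125),"tab",s(139,393,.163),"tabends",s(146,374,.163),s(130,415,.163),"handle",s(208,318,.167),s(362,356,.167))
print("crossbar rear",s(142,322,.127),s(398,383,.127),"front",s(148,302,.127),s(406,362,.127))
print("plate top",[s(*p,.138).tolist() for p in[(228,101),(413,131),(395,257),(207,224)]],"fence",s(190,70,.125),s(466,132,.125))
print("jar",s(399,518,.15))
st=manip.get_state();print(Rt(st).round(3))
E
```

```text
[[ 0.7876 -0.0118]
 [ 0.7191 -0.2696]
 [ 0.4126 -0.1892]
 [ 0.4803  0.0698]]
shaker [ 0.59990358 -0.10016689] -14.780121500873873
res [[-0.0014, -0.0013], [-0.0011, 0.002], [0.0019, 0.0007], [0.0007, -0.0013]]
keeper c [-95.5   1.8] tab [-95.2  81.9] tabends [-82.4  80.4] [-110.1   84.2] handle [-38.6  50.3] [-39.2 -50.5]
crossbar rear [-47.7  89.8] [-47.3 -85.3] front [-33.7  89. ] [-32.3 -87.5]
plate top [[109.6, 68.3], [118.9, -56.8], [32.9, -63.2], [25.1, 63.1]] fence [127.9  97.8] [130.3 -94.5]
jar [-133.5  -99.2]
[[-0.     0.302 -0.953]
 [ 0.002 -0.953 -0.302]
 [-1.    -0.002 -0.   ]]
```

Request:
arm_command --series "0 0 0 0.036 0 0 -0.2;0 0 0 0.036 0 0 -0.2;0 0 0 0.036 0 0 -0.2;0 0 0 0.036 0 0 -0.2;0 0 0 0.036 0 0 -0.2;0 0 0 0 0 0 -0.2" --squeeze 40

```text
clock: 0.6
position: [0.1736, -0.5479, 0.2308]
ee_rot: [0.092, -0.701, 0.091, 0.701]
contact_force: [-0.9, -0.4, 0.6]
width: 0.0339
```

Request:
arm_command --series "0 -0.31 -0.1 0 0 0 -0.2;0 -0.31 -0.1 0 0 0 -0.2;0 -0.31 -0.1 0 0 0 -0.2;0 -0.31 -0.1 0 0 0 -0.2;0 -0.31 -0.1 0 0 0 -0.2;0 -0.31 -0.1 0 0 0 -0.2;0 -0.31 -0.1 0 0 0 -0.2;0 -0.31 -0.1 0 0 0 -0.2;0 -0.31 -0.1 0 0 0 -0.2;0 -0.31 -0.1 0 0 0 -0.2"

```text
clock: 1.43
position: [0.3501, -0.2725, 0.2312]
ee_rot: [0.09, -0.701, 0.09, 0.701]
contact_force: [0.8, -1.0, 0.4]
width: 0.0342
```

Request:
arm_command --series "0 -0.31 -0.1 0 0 0 -0.2;0 -0.31 -0.1 0 0 0 -0.2;0 -0.31 -0.1 0 0 0 -0.2;0 -0.31 -0.1 0 0 0 -0.2;0 -0.31 -0.1 0 0 0 -0.2;0 -0.31 -0.1 0 0 0 -0.2;0 -0.31 -0.1 0 0 0 -0.2;0 -0.31 -0.1 0 0 0 -0.2;0 -0.31 -0.1 0 0 0 -0.2;0 -0.31 -0.1 0 0 0 -0.2;0 0 0 0 0 0 -0.2;0 0 0 0 0 0 -0.2"

```text
clock: 2.43
position: [0.5259, 0.0012, 0.2307]
ee_rot: [0.089, -0.701, 0.089, 0.702]
contact_force: [-1.1, 0.1, -0.0]
width: 0.0343
```

```bash
cat >> h.py <<'E'
O=np.array([.5999,-.1002]);th=np.radians(-14.8);Q=np.array([[np.cos(th),-np.sin(th)],[np.sin(th),np.cos(th)]])
def S(p): p=np.asarray(p);return np.r_[(p[:2]-O)@Q*1000,(p[2]-.095)*1000].round(1)
def where():
    st=manip.get_state();f=st["contact_force"]
    print("t",round(st["clock"],2),"tcp",S(st["position"]),"F",np.r_[f[:2]@Q,f[2]].round(1),"w",round(st["width"]*1000,1))
    r=Rt(st);print("tool y ang vs -shaker y (deg)",np.degrees(np.arctan2(r[1,1],r[0,1])-th)+90);return st
E
python3 - <<'E'
from h import *
st=where();print(st["qpos"].round(2))
im=get_image("wrist");cv2.imwrite("pics/w1.png",im[:,:,::-1])
E
```

```text
t 2.43 tcp [-97.5  79.2 135.7] F [-1.  -0.2 -0. ] w 34.3
tool y ang vs -shaker y (deg) 0.2936520365737323
[-0.13  0.2   1.61 -0.    1.33  1.69]
```

View pics/w1.png

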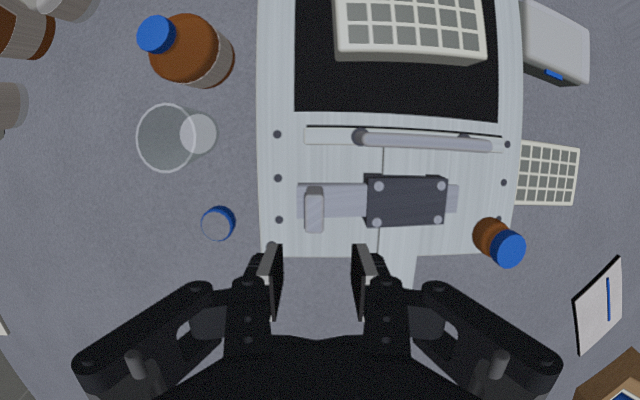

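The wrist view shows the tab's top face from (305,188) to (324,194), with the handle rod from (362,138) to (490,146).

Run:
```python
from h import *
st=manip.get_state()
for n,p,z in[("tab far L",(305,188),.163),("tab far R",(324,188),.163),("near L",(304,223),.163),("near R",(322,223),.163),("rodL",(358,138),.167),("rodR",(490,146),.167),("keeper FL",(365,178),.129),("keeper FR",(445,178),.12),("keeper NL",(367,226),.129)]: print(n,S(cast("wrist",p,z,st)))
```

```text
tab far L [-74.9  85.5  68. ]
tab far R [-74.8  72.4  68. ]
near L [-100.4   86.4   68. ]
near R [-100.3   73.6   68. ]
rodL [-39.8  50.1  72. ]
rodR [-40.4 -50.4  72. ]
keeper FL [-73.6  38.5  34. ]
keeper FR [-73.7 -35.2  25. ]
keeper NL [-114.3   35.1   34. ]
```

Request:
arm_command --series "0.3 0 -0.02 0 0 0 -0.2;0.3 0 0 0 0 0 -0.2;0.2 0 0 0 0 0 -0.2;0.1 0 0 0 0 0 -0.2;0 0 0 0 0 0 -0.2"

```text
clock: 2.9
position: [0.5252, -0.0014, 0.1391]
ee_rot: [0.091, -0.699, 0.092, 0.703]
contact_force: [0.0, 0.6, 0.4]
width: 0.0342
```

Request:
arm_command --series "0 0 0 0 0 0 -0.8;0 0 0 0 0 0 -0.8;0 0 0 0 0 0 -0.8;0 0 0 0 0 0 -0.8" --squeeze 30

```text
clock: 3.23
position: [0.5283, 0.0014, 0.1421]
ee_rot: [-0.093, 0.702, -0.09, -0.701]
contact_force: [1.2, 6.6, -4.9]
width: 0.0133
```

Run:
```python
from h import *
where()
```

```text
t 3.23 tcp [-95.2  79.9  47.1] F [-0.5  6.7 -4.9] w 13.3
tool y ang vs -shaker y (deg) -0.06957517474275221
```

Request:
arm_command --series "0 -0.02 0 0 0 0 -0.8;-0.003 -0.02 0 0 0 0 -0.8;-0.003 -0.02 0 0 0 0 -0.8;-0.003 -0.02 0 0 0 0 -0.8;-0.003 -0.02 0 0 0 0 -0.8;0 0 0 0 0 0 -0.8"

```text
clock: 3.73
position: [0.5302, 0.0087, 0.1429]
ee_rot: [-0.091, 0.701, -0.092, -0.701]
contact_force: [-0.9, -2.2, -4.1]
width: 0.0127
```

Request:
arm_command --series "-0.003 -0.02 0 0 0 0 -0.8;-0.003 -0.02 0 0 0 0 -0.8;-0.003 -0.02 0 0 0 0 -0.8;0 0 0 0 0 0 -0.8;0 0 0 0 0 0 -0.8"

```text
clock: 4.15
position: [0.5319, 0.0153, 0.1438]
ee_rot: [-0.091, 0.701, -0.091, -0.701]
contact_force: [-0.1, -2.7, -1.8]
width: 0.0132
```

Run:
```python
from h import *
where()
```

```text
t 4.15 tcp [-95.2  94.4  48.8] F [ 0.6 -2.6 -1.8] w 13.2
tool y ang vs -shaker y (deg) -0.00997430620621742
```

Request:
arm_command --series "0 0 0 0 0 0 -0.2;0 0 0 0 0 0 -0.2;0 0 0 0 0 0 -0.2;-0.25 0 0 0 0 0 -0.2;-0.3 0 0 0 0 0 -0.2;0 0.3 0 0 0 0 -1;0 0.32 0 0 0 0 -1;0 0.32 -0.1 0 0 0 -1;0 0 -0.1 0 0 0 -1;0.2 0 0 0 0 0 -1;0.25 0 0 0 0 0 -1;0 0 0 0 0 0 -1"

```text
clock: 5.15
position: [0.5245, -0.0801, 0.1498]
ee_rot: [0.092, -0.699, 0.091, 0.704]
contact_force: [-0.8, 0.2, -0.3]
width: -0.0004
```

Run:
```python
from h import *
where()
im=get_image("wrist");cv2.imwrite("pics/w2.png",im[:,:,::-1])
```

```text
t 5.15 tcp [-78.    0.2  54.8] F [-0.8 -0.  -0.3] w -0.4
tool y ang vs -shaker y (deg) -0.0781526182119876
```

View pics/w2.png

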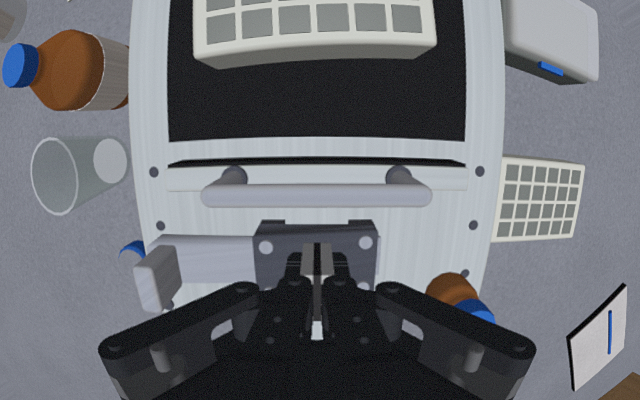

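Request:
arm_command --series "0 0 -0.1 0 0 0 -1;0 0 -0.07 0 0 0 -1;0 0 -0.06 0 0 0 -1;0 0 -0.06 0 0 0 -1;0 0 -0.06 0 0 0 -1;0 0 -0.06 0 0 0 -1;0 0 -0.06 0 0 0 -1;0 0 -0.06 0 0 0 -1;0 0 -0.06 0 0 0 -1;0 0 -0.06 0 0 0 -1"

```text
clock: 6.03
position: [0.5903, -0.0977, 0.1534]
ee_rot: [0.091, -0.701, 0.091, 0.701]
contact_force: [-3.0, 0.6, 2.5]
width: -0.0
```

Run:
```python
from h import *
where()
```

```text
t 6.03 tcp [-9.9 -0.  58.4] F [-3.1 -0.2  2.5] w -0.0
tool y ang vs -shaker y (deg) -0.024224162848270225
```

Request:
arm_command --series "0 0 -0.03 0 0 0 -1;0 0 -0.03 0 0 0 -1;0 0 -0.03 0 0 0 -1;0 0 -0.03 0 0 0 -1;0 0 -0.03 0 0 0 -1;0 0 -0.03 0 0 0 -1;0 0 0 0 0 0 -1"

```text
clock: 6.62
position: [0.6076, -0.1024, 0.1533]
ee_rot: [-0.091, 0.701, -0.091, -0.701]
contact_force: [-2.4, 1.7, 3.0]
width: 0.0005
```

Request:
arm_command --series "0 0 -0.02 0 0 0 -1;0 0 -0.02 0 0 0 -1;0 0 0 0 0 0 -1"

```text
clock: 6.87
position: [0.6105, -0.1031, 0.1533]
ee_rot: [0.091, -0.701, 0.091, 0.702]
contact_force: [-4.6, 2.1, 3.4]
width: -0.0002
```

Run:
```python
from h import *
where()
```

```text
t 6.87 tcp [11.  -0.1 58.3] F [-5.   0.9  3.4] w -0.2
tool y ang vs -shaker y (deg) -0.020092968515086795
```

Request:
arm_command --series "0 0 -0.01 0 0 0 -1;0 0 -0.01 0 0 0 -1;0 0 0 0 0 0 -1"

```text
clock: 7.12
position: [0.6123, -0.1036, 0.1533]
ee_rot: [0.091, -0.701, 0.091, 0.702]
contact_force: [-5.5, 2.1, 2.3]
width: 0.0002
```

Request:
arm_command --series "0 0 -0.01 0 0 0 -1;0 0 -0.01 0 0 0 -1;0 0 0 0 0 0 -1"

```text
clock: 7.37
position: [0.6142, -0.1041, 0.1533]
ee_rot: [0.091, -0.701, 0.091, 0.702]
contact_force: [-4.9, 2.3, 1.9]
width: -0.0001
```

Request:
arm_command --series "0 0 -0.01 0 0 0 -1;0 0 0 0 0 0 -1"

```text
clock: 7.53
position: [0.6151, -0.1043, 0.1533]
ee_rot: [0.091, -0.701, 0.091, 0.702]
contact_force: [-4.6, 2.6, 2.1]
width: 0.0
```

Run:
```python
from h import *
where()
```

```text
t 7.53 tcp [15.7 -0.1 58.3] F [-5.1  1.4  2.1] w 0.0
tool y ang vs -shaker y (deg) -0.019279696322541895
```

Request:
arm_command --series "0 0 -0.01 0 0 0 -1;0 0 0 0 0 0 -1"

```text
clock: 7.7
position: [0.6161, -0.1046, 0.1533]
ee_rot: [0.091, -0.701, 0.091, 0.702]
contact_force: [-4.9, 2.5, 2.5]
width: 0.0002
```

Request:
arm_command --series "0 0 -0.01 0 0 0 -1;0 0 0 0 0 0 -1"

```text
clock: 7.87
position: [0.617, -0.1048, 0.1532]
ee_rot: [0.091, -0.701, 0.091, 0.702]
contact_force: [-5.2, 2.4, 3.8]
width: -0.0001
```

Request:
arm_command --series "0 0 -0.01 0 0 0 -1;0 0 0 0 0 0 -1"

```text
clock: 8.03
position: [0.618, -0.1051, 0.1533]
ee_rot: [0.091, -0.701, 0.091, 0.702]
contact_force: [-4.4, 1.8, 2.2]
width: 0.0001
```

Run:
```python
from h import *
where()
im=get_image("wrist");cv2.imwrite("pics/w3.png",im[:,:,::-1])
```

```text
t 8.03 tcp [18.7 -0.1 58.3] F [-4.7  0.6  2.2] w 0.1
tool y ang vs -shaker y (deg) -0.019143123597316958
```

View pics/w3.png

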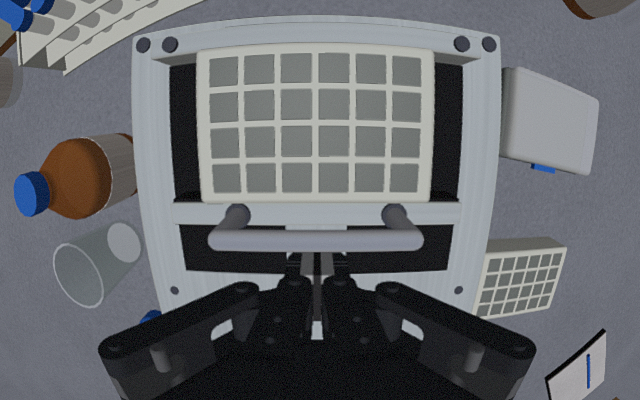

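The plate is square to the bar, with its top edge at rows 45 to 52 close to the fence. The force isn't rising yet, so I'll keep going in small steps.

Request:
arm_command --series "0 0 -0.01 0 0 0 -1;0 0 0 0 0 0 -1"

```text
clock: 8.25
position: [0.619, -0.1054, 0.1533]
ee_rot: [0.091, -0.701, 0.091, 0.702]
contact_force: [-5.0, 2.3, 3.1]
width: 0.0003
```

Request:
arm_command --series "0 0 -0.01 0 0 0 -1;0 0 0 0 0 0 -1"

```text
clock: 8.42
position: [0.6192, -0.1054, 0.1532]
ee_rot: [0.091, -0.7, 0.091, 0.702]
contact_force: [-6.1, 1.8, 3.2]
width: -0.0001
```

Request:
arm_command --series "0 0 -0.005 0 0 0 -1;0 0 0 0 0 0 -1"

```text
clock: 8.58
position: [0.6193, -0.1054, 0.1533]
ee_rot: [0.091, -0.7, 0.091, 0.703]
contact_force: [-7.2, 2.2, 3.6]
width: 0.0002
```

Request:
arm_command --series "0 0 -0.01 0 0 0 -1;0 0 0 0 0 0 -1"

```text
clock: 8.75
position: [0.6193, -0.1054, 0.1533]
ee_rot: [0.091, -0.699, 0.091, 0.703]
contact_force: [-9.1, 3.5, 5.4]
width: -0.0001
```

Request:
arm_command --series "0 0 -0.01 0 0 0 -1;0 0 0 0 0 0 -1"

```text
clock: 8.92
position: [0.6193, -0.1054, 0.1532]
ee_rot: [0.091, -0.698, 0.091, 0.704]
contact_force: [-10.3, 4.1, 6.0]
width: 0.0002
```

Request:
arm_command --series "0 0 -0.01 0 0 0 -1;0 0 0 0 0 0 -1;0 0 0 0 0 0 -1"

```text
clock: 9.17
position: [0.6193, -0.1054, 0.1532]
ee_rot: [0.091, -0.698, 0.091, 0.705]
contact_force: [-13.4, 3.5, 8.3]
width: 0.0
```

Run:
```python
from h import *
where()
```

```text
t 9.17 tcp [20.1 -0.1 58.2] F [-13.8  -0.    8.3] w 0.0
tool y ang vs -shaker y (deg) -0.004044779882576677
```

Request:
arm_command --series "0 0 0.03 0 0 0 -1;0 0 0.03 0 0 0 -1;0 0 0.2 0 0 0 -1;-0.25 0 0.1 0 0 0 -1;-0.25 0 0 0 0 0 -1;0 -0.2 0.25 0 0 0 -0.2;0 -0.25 0.25 0 0 0 -0.2;0 -0.25 0.25 0 0 0 -0.2;0 -0.24 0.1 0 0 0 -0.2;0 0 0 0 0 0 -0.2;0 0 0 0 0 0 -0.2"

```text
clock: 10.08
position: [0.5325, 0.0156, 0.204]
ee_rot: [-0.09, 0.703, -0.091, -0.7]
contact_force: [0.5, -0.6, -0.0]
width: 0.0341
```

Run:
```python
from h import *
where()
im=get_image("wrist");cv2.imwrite("pics/w4.png",im[:,:,::-1])
```

```text
t 10.08 tcp [-94.7  94.8 109. ] F [ 0.6 -0.4 -0. ] w 34.1
tool y ang vs -shaker y (deg) 0.11878078661881375
```

View pics/w4.png

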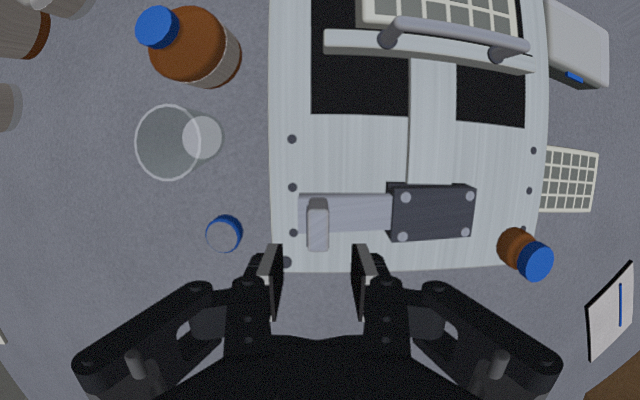

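Request:
arm_command --series "0.25 0 0 0 0 0 -0.2;0.25 0 0 0 0 0 -0.2;0.1 0 0 0 0 0 -0.2;0 0 0 0 0 0 -0.2;0 0 0 0 0 0 -0.8;0 0 0 0 0 0 -0.8;0 0 0 0 0 0 -0.8;0 0 0 0 0 0 -0.8"

```text
clock: 10.8
position: [0.5325, 0.0145, 0.1443]
ee_rot: [-0.091, 0.702, -0.091, -0.7]
contact_force: [1.2, -1.0, -2.6]
width: 0.0132
```

Run:
```python
from h import *
where()
```

```text
t 10.8 tcp [-94.5  93.7  49.3] F [ 1.4 -0.7 -2.6] w 13.2
tool y ang vs -shaker y (deg) -0.017394436616982034
```

Request:
arm_command --series "0.001 0.01 0 0 0 0 -0.8;0.001 0.01 0 0 0 0 -0.8;0.001 0.01 0 0 0 0 -0.8;0.001 0.01 0 0 0 0 -0.8;0.001 0.01 0 0 0 0 -0.8;0 0 0 0 0 0 -0.8"

```text
clock: 11.3
position: [0.5313, 0.01, 0.1437]
ee_rot: [-0.091, 0.702, -0.091, -0.7]
contact_force: [4.0, 2.3, 2.6]
width: 0.0132
```

Run:
```python
from h import *
where()
```

```text
t 11.3 tcp [-94.5  89.   48.7] F [3.3 3.3 2.6] w 13.2
tool y ang vs -shaker y (deg) -0.022456084104547358
```

Request:
arm_command --series "0.001 0.01 0 0 0 0 -0.8;0.001 0.01 0 0 0 0 -0.8;0.001 0.01 0 0 0 0 -0.8;0.001 0.01 0 0 0 0 -0.8;0 0 0 0 0 0 -0.8"

```text
clock: 11.72
position: [0.5302, 0.006, 0.1432]
ee_rot: [-0.091, 0.702, -0.091, -0.7]
contact_force: [5.0, 0.8, 2.6]
width: 0.0134
```

Request:
arm_command --series "0.001 0.01 0 0 0 0 -0.8;0.001 0.01 0 0 0 0 -0.8;0.001 0.01 0 0 0 0 -0.8;0 0 0 0 0 0 -0.8"

```text
clock: 12.05
position: [0.5295, 0.0031, 0.1428]
ee_rot: [-0.091, 0.702, -0.091, -0.7]
contact_force: [5.1, 1.3, 1.1]
width: 0.0133
```

Request:
arm_command --series "0.001 0.01 0 0 0 0 -0.8;0.001 0.01 0 0 0 0 -0.8;0 0 0 0 0 0 -0.8"

```text
clock: 12.3
position: [0.529, 0.0012, 0.1426]
ee_rot: [-0.091, 0.702, -0.091, -0.7]
contact_force: [5.1, 1.1, 0.6]
width: 0.0132
```

Request:
arm_command --series "0.001 0.01 0 0 0 0 -0.8;0.001 0.01 0 0 0 0 -0.8;0 0 0 0 0 0 -0.8"

```text
clock: 12.55
position: [0.5286, -0.0002, 0.1425]
ee_rot: [-0.092, 0.702, -0.091, -0.7]
contact_force: [5.9, 2.5, -0.1]
width: 0.0131
```

Run:
```python
from h import *
where()
```

```text
t 12.55 tcp [-94.5  78.5  47.5] F [ 5.   4.  -0.1] w 13.1
tool y ang vs -shaker y (deg) -0.04186936047364043
```

Request:
arm_command --series "0.001 0.01 -0.01 0 0 0 -0.8;0 0 -0.01 0 0 0 -0.8;0 0 0 0 0 0 -0.8"

```text
clock: 12.8
position: [0.5285, -0.0008, 0.1423]
ee_rot: [0.092, -0.701, 0.091, 0.701]
contact_force: [1.1, 4.4, 5.0]
width: 0.0134
```

Request:
arm_command --series "0.001 0.01 0 0 0 0 -0.8;0 0 0 0 0 0 -0.8;0 0 0 0 0 0 -0.8"

```text
clock: 13.05
position: [0.5283, -0.0014, 0.1423]
ee_rot: [-0.092, 0.701, -0.09, -0.701]
contact_force: [2.1, 5.4, 4.4]
width: 0.0131
```

Request:
arm_command --series "0.001 0.01 0 0 0 0 -0.8;0 0 0 0 0 0 -0.8;0 0 0 0 0 0 -0.8"

```text
clock: 13.3
position: [0.5282, -0.002, 0.1422]
ee_rot: [-0.093, 0.701, -0.09, -0.701]
contact_force: [2.8, 6.6, 4.1]
width: 0.0132
```

Run:
```python
from h import *
where()
```

```text
t 13.3 tcp [-94.4  76.7  47.2] F [1.  7.1 4.1] w 13.2
tool y ang vs -shaker y (deg) -0.05805154622117925
```

Request:
arm_command --series "0 0.01 0 0 0 0 -0.8;0 0.01 0 0 0 0 -0.8;0 0.01 0 0 0 0 -0.8;0 0 0 0 0 0 -0.8"

```text
clock: 13.63
position: [0.5278, -0.0036, 0.142]
ee_rot: [-0.094, 0.701, -0.089, -0.701]
contact_force: [3.3, 10.6, 3.2]
width: 0.0131
```

Request:
arm_command --series "0 0.01 0 0 0 0 -0.8;0 0.01 0 0 0 0 -0.8;0 0 0 0 0 0 -0.8;0 0 0 0 0 0 -0.8"

```text
clock: 13.97
position: [0.5274, -0.0048, 0.1419]
ee_rot: [-0.094, 0.701, -0.089, -0.701]
contact_force: [4.2, 12.4, 2.5]
width: 0.0132
```

Run:
```python
from h import *
where()
```

```text
t 13.97 tcp [-94.4  73.8  46.9] F [ 0.9 13.1  2.5] w 13.2
tool y ang vs -shaker y (deg) -0.10131813803056389
```

Request:
arm_command --series "0 0.01 0 0 0 0 -0.8;0 0.01 0 0 0 0 -0.8;0 0 0 0 0 0 -0.8;0 0 0 0 0 0 -0.8"

```text
clock: 14.3
position: [0.5271, -0.0058, 0.1418]
ee_rot: [-0.095, 0.701, -0.089, -0.701]
contact_force: [4.8, 14.7, 0.7]
width: 0.013
```

Request:
arm_command --series "0 0.01 0 0 0 0 -0.8;0 0.01 0 0 0 0 -0.8;0 0 0 0 0 0 -0.8;0 0 0 0 0 0 -0.8"

```text
clock: 14.63
position: [0.5269, -0.0069, 0.1418]
ee_rot: [-0.096, 0.702, -0.088, -0.701]
contact_force: [5.6, 16.5, 0.0]
width: 0.013
```

Run:
```python
from h import *
where()
```

```text
t 14.63 tcp [-94.4  71.5  46.8] F [ 1.2 17.4  0. ] w 13.0
tool y ang vs -shaker y (deg) -0.1352762619472685
```

Request:
arm_command --series "0 0.005 0 0 0 0 -0.8;0 0 0 0 0 0 -0.8;0 0 0 0 0 0 -0.8"

```text
clock: 14.88
position: [0.5268, -0.007, 0.1417]
ee_rot: [-0.096, 0.702, -0.088, -0.701]
contact_force: [6.9, 18.5, 0.0]
width: 0.0129
```

Request:
arm_command --series "0 -0.02 0 0 0 0 -0.8;0 -0.02 0 0 0 0 -0.8;0 -0.01 0 0 0 0 -0.8;0 0 0 0 0 0 -0.8"

```text
clock: 15.22
position: [0.5269, -0.0067, 0.1417]
ee_rot: [0.092, -0.701, 0.09, 0.701]
contact_force: [3.0, 6.2, 2.3]
width: 0.0134
```

Run:
```python
from h import *
where()
```

```text
t 15.22 tcp [-94.4  71.8  46.7] F [1.3 6.7 2.3] w 13.4
tool y ang vs -shaker y (deg) -0.01911128915747895
```

Request:
arm_command --series "0 -0.02 0 0 0 0 -0.8;0 0 0 0 0 0 -0.8;0 0 0 0 0 0 -0.35;0 0 0 0 0 0 -0.35;0 0 0 0 0 0 -0.35;-0.1 0 0 0 0 0 -0.35;-0.2 0 0 0 0 0 -0.35;-0.3 0 0 0 0 0 -0.35;-0.3 0 0 0 0 0 -0.35;0 0 0 0 0 0 -0.35;0 0 0 0 0 0 -0.35"

```text
clock: 16.13
position: [0.5286, -0.0065, 0.2339]
ee_rot: [-0.091, 0.703, -0.091, -0.7]
contact_force: [-1.0, 0.3, -0.4]
width: 0.0281
```

Run:
```python
from h import *
where()
im=get_image("wrist");t=get_image("top")
cv2.imwrite("pics/w5.png",im[:,:,::-1])
cv2.imwrite("pics/t5.png",cv2.resize(t[90:300,280:480,::-1],None,fx=2.85,fy=2.85,interpolation=cv2.INTER_CUBIC))
```

```text
t 16.13 tcp [-92.9  72.4 138.9] F [-1.   0.1 -0.4] w 28.1
tool y ang vs -shaker y (deg) -0.027566588818146442
```

View pics/w5.png

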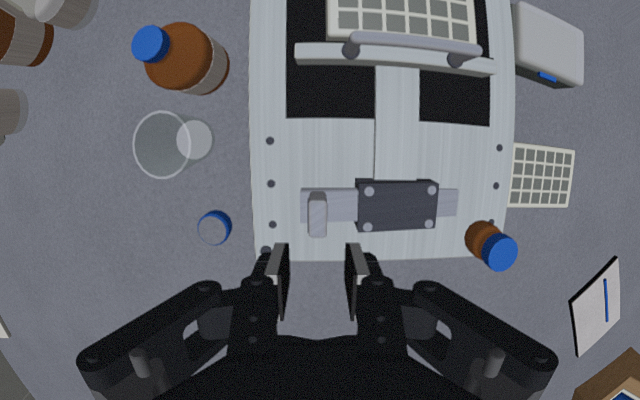

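View pics/t5.png

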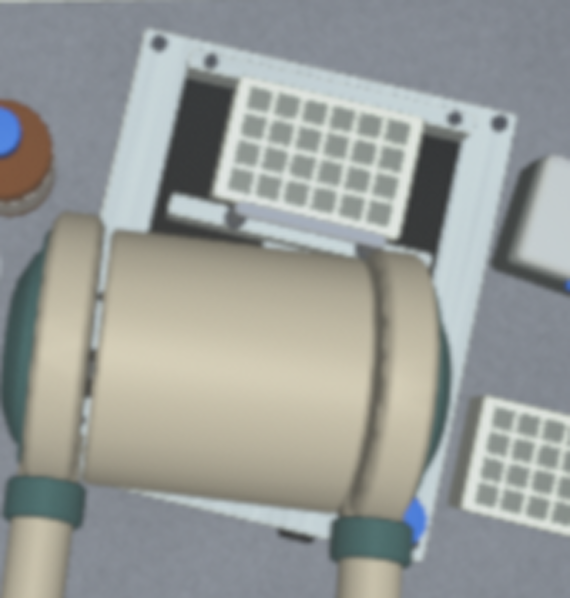

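The plate's far edge runs from (245,78) to (425,118), parallel to the fence and touching it. The bar is against the plate, the wedge tab is pushed in, and the bystanders haven't moved. I'm handing the job in.

```bash
python3 -c "
from rig import ticket
print(ticket.sign_off())"
```

```text
the job is handed in; nothing more can be done
None
```

The plate is clamped flat against the fence with the wedge jammed, and I handed the job in at about 16 s of the 64 s allowed.

- **Wedge out:** I pinched the thumb tab and drew it back about 14.5 mm. By the end it was sliding at about 3 N, so it had let go of the bar.
- **Bar up:** I pushed the bar by its handle until it stopped hard, within about 1 mm of where I had worked out it should stop. I then held about 14 N on it, and the bar didn't move any further.
- **Wedge in:** I pushed the tab home. The force climbed to a peak of about 19 N, and the wedge didn't slip back when I eased off. The tab ended about 28–29 mm from the keeper, against the 30 mm you gave for a jammed wedge. I then let go and lifted the gripper clear.

**Last checks:** The final pictures show the plate parallel to the fence to within about 0.2°, with no gap I could see at the fence or the bar. The bystanders in view, including the jar, look unmoved; I judged that by eye. After the lift the gripper's force reading was within about 1 N of zero. I didn't tug the bar afterwards to prove the lock; that rests on the push force and the tab's position. No check failed or disagreed.

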